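# Find the stiff key of the hall switch box and cap it

### The job

This three-key light switch box is being checked before it goes back on the hallway wall: two of its yellow keys are light and one, which cannot be told by eye, is much too stiff. With closed fingertips press the two light keys until they click and stay locked down, leave the stiff key up, and put the red marker cap, hollow side down, over the stiff key so that it sits level on it; let go of it. Go by feel: never push on the box or its keys with more than 15 N, and leave the mug, the polish tin and the glasses case where they are.

Things in the scene. Friction and masses are not known exactly. Their poses are not given: they have to be found in the camera images.
- switch_box: White box with a grey top plate, fixed to the table, 100 (x) x 225 (y) x 50 mm (z), three yellow keys in a row along its y axis. Origin: centre of its underside, on the table; z up. Its plate is 50 mm above the table. Key 1 is at y = +65 mm, key 2 at y = 0, key 3 at y = -65 mm, all at x = 0 of the box. Which key is stiff changes from start to start.
- key1_top (a point): Yellow round key, 26 mm across, first (box y = +65 mm) of the three. Site at the centre of its top face, 62 mm above the table when up; moves down with the key. Its axis is vertical.
- key2_top (a point): Yellow round key, 26 mm across, second (box y = 0) of the three. Site at the centre of its top face, 62 mm above the table when up; moves down with the key. Its axis is vertical.
- key3_top (a point): Yellow round key, 26 mm across, third (box y = -65 mm) of the three. Site at the centre of its top face, 62 mm above the table when up; moves down with the key. Its axis is vertical.
- key1 (a joint): Travel of key 1 in m, downwards: 0 = up (top face 12 mm above the plate; at rest it may sink 0.5 mm), clicks through at 5 mm, then drops by itself to a hard stop at 8 mm (top face 4 mm above the plate) and stays locked down. Let go before the click, it springs back up.
- key2 (a joint): Travel of key 2, as for key 1. A light key, whichever it is, resists with 1 to 3 N in the first half millimetre and at most 5 to 6.5 N, at about 2 mm; then the force falls to nothing at 5 mm, where it clicks and drops away from the finger to 8 mm.
- key3 (a joint): Travel of key 3, as for key 1. The stiff key, whichever it is, has the same curve about four times as strong: about 10 N in the first 0.8 mm, 15 N by about 1.2 mm, 25 N at 2 mm. It must not be forced down.
- marker_cap: Loose red round plastic cap, 40 mm across, 30 mm high, about 40 g, standing hollow side down on the table. Its underside has a recess 32 mm across and 6 mm deep, which fits loosely over a 26 mm key; seated on a raised key its rim is 6 mm below the key's top face (6 mm above the plate). Origin: centre of its underside; z up along its axis.
- mug: Loose white mug, 78 mm across and 90 mm high, handle on its +y side; origin under its centre. A bystander.
- polish_tin: Loose black shoe polish tin with a brass disc on top, 72 mm across, 26 mm high; origin under its centre. A bystander.
- glasses_case: Loose black glasses case, 62 (x) x 160 (y) x 42 mm; origin under its centre. A bystander.
Not all that is in view belongs to the job. Leave any green look-alike of the marker_cap alone.

How it is judged (in metres and radians):
On the way:
1. the two light keys are locked down and the stiff key is up (((value of joint key1 below 0.0025 m and value of joint each of key2, key3 above 0.0065 m) or (value of joint key2 below 0.0025 m and value of joint each of key1, key3 above 0.0065 m) or (value of joint key3 below 0.0025 m and value of joint each of key1, key2 above 0.0065 m))), for 0.2 s.
At the end, for the whole second after the job is handed in: The two light keys are locked down (travel over 6.5 mm), the stiff key is up (travel under 2.5 mm), and the red cap, released and at rest, sits over the stiff key: centred within 6 mm, its rim 3 to 9 mm below the key's top face, upright within 0.12 rad (((value of joint key1 below 0.0025 m and value of joint each of key2, key3 above 0.0065 m and horizontal distance between marker_cap and key1_top below 0.006 m and z of marker_cap in the frame of key1_top between -0.009 and -0.003 m) or (value of joint key2 below 0.0025 m and value of joint each of key1, key3 above 0.0065 m and horizontal distance between marker_cap and key2_top below 0.006 m and z of marker_cap in the frame of key2_top between -0.009 and -0.003 m) or (value of joint key3 below 0.0025 m and value of joint each of key1, key2 above 0.0065 m and horizontal distance between marker_cap and key3_top below 0.006 m and z of marker_cap in the frame of key3_top between -0.009 and -0.003 m)) and angle between marker_cap's own z axis and vertical below 0.12 rad and linear speed of marker_cap below 0.02 m/s); the robot touches nothing.
It fails at once if the box or its keys are pushed with more than 15 N by the robot or the cap (contact force between any of the fingers, the arm, marker_cap and switch_box above 15 N).
It fails at once if the mug is shifted by more than 20 mm (distance of mug from where it was at the start of the episode above 0.02 m).
It fails at once if the polish tin is shifted by more than 20 mm (distance of polish_tin from where it was at the start of the episode above 0.02 m).
It fails at once if the glasses case is shifted by more than 20 mm (distance of glasses_case from where it was at the start of the episode above 0.02 m).
It also fails if it takes over 64 s, if anything falls off the work surface, if the arm or the gripper's body presses on something with over 40 N, if the wrist force passes 120 N, or if a joint passes its speed limit or range.

### The arm

A 6-joint arm with a two-finger parallel gripper is mounted at the origin on the work surface. World frame = base frame: x ahead of the robot, y to its left, z up, the work surface at z = 0. Lengths are in m, angles in degrees, forces in N, time in s.
With the tool pointing down it reaches from about 0.3 to 0.75 m from the base axis. Payload 8.5 kg.
Tool frame: the origin (TCP) lies midway between the tips of the shut fingers; the grasp point (between the pads) lies env.tcp_to_grasp behind it (env.tcp_to_grasp is the distance from the TCP to the grasp point, in m); z points along the fingers, y is the line along which they close (so a half turn about z gives the same grasp; the last joint's range is limited). The gripper opens to 85 mm and grips with 20 to 120 N. Pads are 22 mm wide; open, the fingers measure 114 mm over their backs; the gripper's body (76 mm by 85 mm) begins 54 mm behind the grasp point. The pads swing forward as they close: fully open they stand 13 mm farther back than shut.
Start: joints at [61.633, 21.807, 74.336, -0, 83.858, -12.336], TCP at [0.152, 0.529, 0.209] pointing down, gripper open.
Joint ranges: [-178.18, 178.18], [-50.72, 133.34], [12.68, 142.11], [-81.47, 261.47], [9.98, 163.14], [-165.26, 165.26]. Speed limits (degrees/s): [136.94, 136.94, 180, 180, 180, 180].

### API

Orientations are given as a 3x3 rotation matrix whose columns are the frame's x, y, z axes.
In Python, from rig import observe, optics, job, env gives the robot as it stands. The module is installed in compiled form; this text tells all that it offers.
- The arm moves only by the shell command python3 -m jog 'ROWS' [FORCE]. ROWS is JSON, a list of rows, each a list of 7 numbers: the turn, a rotation vector about the tool's x, y, z in rad, then the shift along the tool's x, y, z in m, then the opening in per cent of the stroke, from 0 (shut) to 100 (fully open). A call has 1 to 10 rows; each row shifts and turns the commanded pose from where the row before left it, along the tool's axes as they then stand; what a row does not reach is not made up. A row lasts 1/8 s, in which the tool goes at most 62.5 mm and 10.7 degrees, less where a joint would pass 70% of its speed; a pose out of reach is approached as far as the arm can. A call is refused whole if a number of a shift passes 0.0625 or a number of a turn 0.188, either way. A call with a gripper value outside its range is refused whole. The fingers move at their own pace and stop on an object; FORCE is the grip in N (left out, the last holds). Time passes only in rows, so rows that do not move let the fingers close. It gives the time, the measured TCP pose, the force, the opening and the grip force at its end, in the units of the state.
- observe(): the state, without advancing time (a new reading comes with each control period).
- optics.get_image(name): name is "scene" or "side" or "wrist"; returns a dict with "pixels" (480x640x3 uint8, red, green, blue), "mtx" (3x3 intrinsics, pixels), "dist_coeffs" ([k1, k2, p1, p2, k3] as OpenCV has them; the pictures are not rectified), "rvec" (rotation vector, rad) and "tvec" (3), from world to camera coordinates, as OpenCV has them. Camera axes: x right, y down, z forward; pixel columns grow to the right and rows downward; lengths in m; the calibration is good to about 2 mm. A picture is of the moment at which its call begins. There is no depth.
- job.close_job(): hands the job in; it is judged then, once.
The state is a dict: "time_s": time; "q": joint angles; "qvel": joint speeds; "joint_efforts": joint torques, N m; "position": TCP position; "tool_rot": TCP orientation; "ft_force": force on the tool from outside, world axes, zero at the start; "wrist_torque": the same for the moment, N m; "grip_width": finger opening in m; "gripper_force": force on a finger pad.
Only numpy, scipy, OpenCV 4.12 (cv2) and the standard library are available. Lean on these libraries where they do the work, as an engineer would, in place of code of your own. Each camera call takes 0.05 s, during which the arm holds its last target. There are 200 camera calls.

## Working session

There is one attempt and no reset: what is moved stays moved. The work goes in short steps, Python scripts to look and compute and a shell command to move; the robot and the scene stay as the last step left them, time stands still between calls to the robot, and variables do not carry over. Pictures are saved under pics/ and viewed, at most 10 in all, crops included, and the job is handed in when it is done.

```bash
mkdir -p pics; cat > h.py <<'E'
import numpy as np, cv2
from rig import observe, optics, job, env
def grab(n):
    return optics.get_image(n)
def ray(im,uv):
    R=cv2.Rodrigues(np.array(im["rvec"],float))[0]; t=np.array(im["tvec"],float).ravel()
    p=cv2.undistortPoints(np.array(uv,float).reshape(-1,1,2),np.array(im["mtx"],float),np.array(im["dist_coeffs"],float)).reshape(-1,2)
    d=np.c_[p,np.ones(len(p))]@R
    return -R.T@t,d
def onplane(im,uv,z):
    c,d=ray(im,uv); return c+d*((z-c[2])/d[:,2])[:,None]
def proj(im,P):
    return cv2.projectPoints(np.array(P,float).reshape(-1,1,3),np.array(im["rvec"],float),np.array(im["tvec"],float),np.array(im["mtx"],float),np.array(im["dist_coeffs"],float))[0].reshape(-1,2)
def save(im,n): cv2.imwrite("pics/"+n,im["pixels"][:,:,::-1])
E
python3 - <<'E'
from h import *
s=observe(); print({k:np.round(v,3).tolist() for k,v in s.items()}, env.tcp_to_grasp)
for n in ("scene","side"): save(grab(n),n+"0.png")
E
```

```text
{'time_s': 0.0, 'q': [61.633, 21.84, 74.386, 0.001, 83.858, -12.336], 'qvel': [-0.011, -0.003, -0.074, 0.106, 0.088, -0.022], 'joint_efforts': [0.0, -44.847, -23.127, -0.0, 0.005, -0.0], 'position': [0.152, 0.528, 0.209], 'tool_rot': [[-0.961, 0.276, -0.001], [0.276, 0.961, -0.001], [0.0, -0.001, -1.0]], 'ft_force': [-0.274, -0.854, -0.175], 'wrist_torque': [-0.03, -0.004, 0.008], 'gripper_force': 0.0, 'grip_width': 0.085} 0.0187
```

View pics/scene0.png

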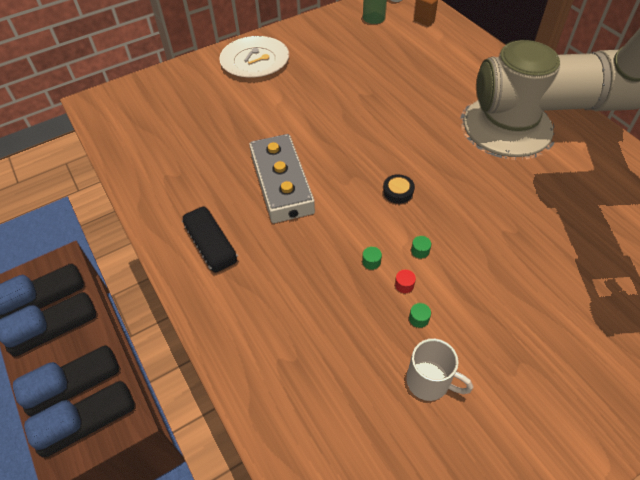

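View pics/side0.png

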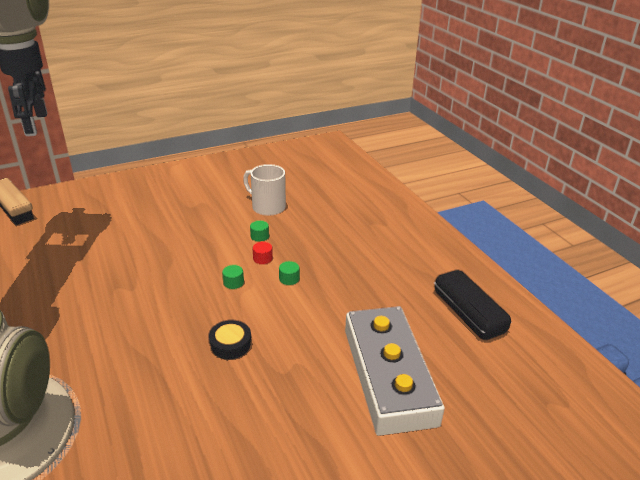

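The scene view shows the red cap at (405,281). It could be confused with the green caps at (372,258), (421,246) and (420,315), so I choose the red one. The keys are at (273,148), (280,167) and (287,187); the tin's brass disc at (399,186) is another yellow thing. The side view shows the cap at (262,253) and the keys at (382,324), (392,352) and (404,383).

```bash
cat >> h.py <<'E'
def blobs(im,lo,hi,amin=40):
    hsv=cv2.cvtColor(im["pixels"],cv2.COLOR_RGB2HSV)
    if lo[0]<0: m=cv2.inRange(hsv,(0,lo[1],lo[2]),hi)|cv2.inRange(hsv,(180+lo[0],lo[1],lo[2]),(180,255,255))
    else: m=cv2.inRange(hsv,lo,hi)
    n,l,st,c=cv2.connectedComponentsWithStats(m)
    return [(c[i],st[i]) for i in range(1,n) if st[i][4]>=amin]
RED=((-4,200,90),(4,255,255)); GREEN=((60,120,50),(85,255,255)); YEL=((18,150,150),(32,255,255))
def tri(a,ua,b,ub):
    ca,da=ray(a,ua);cb,db=ray(b,ub);da=da[0];db=db[0]
    k=np.linalg.lstsq(np.c_[da,-db],cb-ca,rcond=None)[0]
    p,q=ca+k[0]*da,cb+k[1]*db; return (p+q)/2,np.linalg.norm(p-q)
E
python3 - <<'E'
from h import *
A=grab("scene");B=grab("side")
for nm,h,z in (("red",RED,.015),("green",GREEN,.015),("yel",YEL,.062)):
    for I,n in ((A,"scene"),(B,"side")):
        for c,s in blobs(I,*h): print(nm,n,c.round(1),s.tolist(),onplane(I,c,z).round(4)[0])
def best(I,h): return max(blobs(I,*h),key=lambda x:x[1][4])[0]
print("cap tri",tri(A,best(A,RED),B,best(B,RED)))
c=np.vstack([A["pixels"][235:330,350:450].repeat(5,0).repeat(5,1)]); cv2.imwrite("pics/crop.png",c[:,:,::-1])
E
```

```text
red side [261.8 252.3] [253, 242, 19, 22, 353] [0.5125 0.2445 0.015 ]
green scene [420.8 246.6] [412, 236, 19, 22, 313] [0.434  0.1929 0.015 ]
green scene [371.5 257.5] [363, 247, 18, 22, 313] [0.5372 0.16   0.015 ]
green scene [419.5 314.9] [410, 304, 21, 23, 373] [0.5362 0.3206 0.015 ]
green side [259.1 230.6] [250, 221, 19, 20, 311] [0.5351 0.3208 0.015 ]
green side [288.7 272.8] [279, 262, 20, 23, 397] [0.5362 0.16   0.015 ]
green side [232.8 276.5] [223, 266, 21, 23, 392] [0.4335 0.1927 0.015 ]
yel scene [272.7 145.9] [268, 143, 11, 7, 63] [ 0.5709 -0.1974  0.062 ]
yel scene [279.3 165.1] [274, 161, 11, 9, 70] [ 0.5881 -0.1345  0.062 ]
yel scene [398.8 185.1] [389, 178, 21, 15, 245] [0.3981 0.0594 0.062 ]
yel scene [286.2 185.5] [281, 182, 11, 8, 75] [ 0.6056 -0.0719  0.062 ]
yel side [381.2 322.4] [374, 316, 16, 14, 172] [ 0.6006 -0.0785  0.062 ]
yel side [229.2 333.6] [215, 324, 29, 20, 457] [ 0.3656 -0.0024  0.062 ]
yel side [391.9 350.7] [384, 343, 17, 16, 199] [ 0.5834 -0.1412  0.062 ]
yel side [403.7 381.9] [395, 374, 18, 17, 226] [ 0.5664 -0.2032  0.062 ]Traceback (most recent call last):
  File "<stdin>", line 7, in <module>
  File "<stdin>", line 6, in best
ValueError: max() iterable argument is empty
```

```bash
sed -i 's/^RED=((-4,200,90),(4,255,255))/RED=((-8,170,90),(5,255,255))/' h.py
python3 - <<'E'
from h import *
A=grab("scene");B=grab("side")
print(cv2.cvtColor(A["pixels"],cv2.COLOR_RGB2HSV)[276:290:4,405])
for I in (A,B):
    for c,s in blobs(I,*RED): print(c.round(1),s.tolist(),onplane(I,c,.015).round(4)[0])
c=A["pixels"][235:330,350:450].repeat(5,0).repeat(5,1); cv2.imwrite("pics/crop.png",c[:,:,::-1])
E
```

```text
[[  1 197 228]
 [  1 195 228]
 [  1 192 231]
 [  1 196 122]]
[404.8 280.8] [395, 270, 21, 23, 387] [0.5135 0.2431 0.015 ]
[262.2 252.5] [253, 242, 20, 22, 384] [0.5131 0.2434 0.015 ]
```

```bash
python3 -m jog '[[0,0,0,-0.043,-0.037,0,0],[0,0,0,-0.043,-0.037,0,0],[0,0,0,-0.043,-0.037,0,0],[0,0,0,-0.043,-0.037,0,0],[0,0,0,-0.043,-0.037,0,0],[0,0,0,-0.043,-0.037,0,0],[0,0,0,-0.043,-0.037,0,0]]'
```

```text
time_s: 1.18
position: [0.3704, 0.1949, 0.2096]
tool_rot: [[-0.961, 0.276, 0.001], [0.276, 0.961, 0.0], [-0.0, 0.0, -1.0]]
ft_force: [0.4, 0.3, 0.3]
grip_width: 0.0004
gripper_force: 0.0
```

```bash
python3 -m jog '[[0,0,0,-0.043,-0.037,0,0],[0,0,0,-0.043,-0.037,0,0],[0,0,0,-0.043,-0.037,0,0],[0,0,0,-0.043,-0.037,0,0],[0,0,0,-0.043,-0.037,0,0],[0,0,0,-0.043,-0.037,0,0],[0,0,0,-0.020,-0.037,0,0],[0,0,0,0,0,0,0],[0,0,0,0,0,0,0]]'
python3 - <<'E'
from h import *
W=grab("wrist"); save(W,"w1.png")
for c,s in blobs(W,*YEL): print(c.round(1),s.tolist(),onplane(W,c,.062).round(4)[0])
s=observe(); print(s["position"],s["tool_rot"],s["ft_force"])
E
```

```text
time_s: 2.3
position: [0.5651, -0.1286, 0.2093]
tool_rot: [[-0.961, 0.276, -0.0], [0.276, 0.961, 0.0], [0.001, 0.0, -1.0]]
ft_force: [0.6, -0.0, 0.7]
grip_width: -0.0005
gripper_force: 0.0
[244.6 245.7] [233, 233, 24, 26, 489] [ 0.5687 -0.2007  0.062 ]
[ 0.56504976 -0.12819017  0.20952852] [[-9.61338381e-01  2.75369747e-01 -1.36757877e-04]
 [ 2.75369708e-01  9.61338369e-01  2.52700515e-04]
 [ 2.01056671e-04  2.05271728e-04 -9.99999959e-01]] [-0.99090026 -0.41159177 -0.09240197]
```

View pics/crop.png

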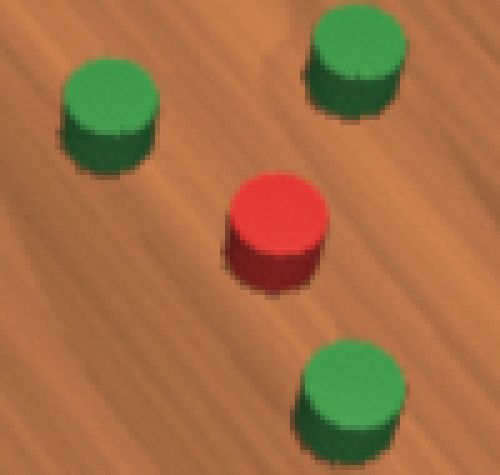

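View pics/w1.png

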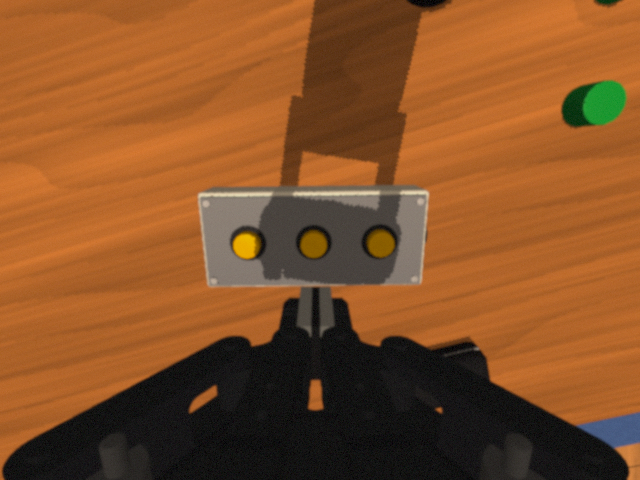

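The crop confirms the single red cap among the green ones. The wrist view shows the three keys at (246,244), (314,243) and (379,242), two of them in shadow, so I'll widen the colour mask.

```bash
sed -i 's/^RED/YEL2=((15,200,90),(32,255,255)); RED/' h.py
python3 - <<'E'
from h import *
W=grab("wrist"); s=observe(); R=np.array(s["tool_rot"]);p=np.array(s["position"])
for c,st in blobs(W,*YEL2):
    P=onplane(W,c,.062)[0]; print(c.round(1),st.tolist(),P.round(4),"tool:",(R.T@(P-p)).round(4))
E
```

```text
[245.5 244.9] [232, 231, 28, 28, 587] [ 0.5683 -0.1993  0.062 ] tool: [-0.0226 -0.0677  0.1477]
[312.9 244.2] [300, 231, 27, 27, 562] [ 0.5853 -0.1371  0.062 ] tool: [-0.0219 -0.0031  0.1477]
[380.2 243.7] [367, 231, 27, 27, 560] [ 0.6024 -0.075   0.062 ] tool: [-0.0213  0.0613  0.1477]
```

```bash
python3 -m jog '[[0,0,0,-0.022,-0.003,0.04,0],[0,0,0,0,0,0.04,0],[0,0,0,0,0,0.04,0],[0,0,0,0,0,0.02,0],[0,0,0,0,0,0,0],[0,0,0,0,0,0,0],[0,0,0,0,0,0,0]]'
python3 - <<'E'
from h import *
s=observe(); print(s["position"],s["ft_force"])
E
```

```text
time_s: 3.28
position: [0.5862, -0.1381, 0.0708]
tool_rot: [[-0.961, 0.276, 0.002], [0.276, 0.961, -0.001], [-0.002, -0.0, -1.0]]
ft_force: [0.5, -0.4, 0.4]
grip_width: 0.0004
gripper_force: 0.0
[ 0.58619435 -0.13809417  0.07075368] [ 0.54932518 -0.39177322  0.38420974]
```

```bash
python3 -m jog '[[0,0,0,0,0,0.002,0],[0,0,0,0,0,0.002,0],[0,0,0,0,0,0.002,0],[0,0,0,0,0,0,0],[0,0,0,0,0,0,0]]'; python3 -m jog '[[0,0,0,0,0,0.0005,0],[0,0,0,0,0,0.0005,0],[0,0,0,0,0,0,0]]'
```

```text
time_s: 3.9
position: [0.5856, -0.1382, 0.0634]
tool_rot: [[-0.961, 0.276, -0.0], [0.276, 0.961, -0.0], [0.0, -0.0, -1.0]]
ft_force: [-0.4, 0.5, -1.1]
grip_width: -0.0005
gripper_force: 0.0
time_s: 4.28
position: [0.5856, -0.1381, 0.0624]
tool_rot: [[-0.961, 0.276, -0.0], [0.276, 0.961, 0.0], [0.0, -0.0, -1.0]]
ft_force: [0.5, -0.6, 0.2]
grip_width: 0.0001
gripper_force: 0.0
```

```bash
python3 -m jog '[[0,0,0,0,0,0.0005,0],[0,0,0,0,0,0,0]]' | grep -E "pos|ft"; python3 -m jog '[[0,0,0,0,0,0,0]]' | grep -E "pos|ft"
```

```text
position: [0.5856, -0.1381, 0.0619]
ft_force: [0.4, 0.7, -0.2]
position: [0.5856, -0.1381, 0.0619]
ft_force: [0.6, 0.8, 0.3]
```

```bash
python3 -m jog '[[0,0,0,0,0,0.0005,0],[0,0,0,0,0,0,0]]' | grep -E "pos|ft"; python3 -m jog '[[0,0,0,0,0,0,0]]' | grep -E "pos|ft"
```

```text
position: [0.5856, -0.1381, 0.0614]
ft_force: [-0.2, 0.9, 1.1]
position: [0.5856, -0.1381, 0.0614]
ft_force: [-0.8, 0.2, 0.3]
```

```bash
python3 -m jog '[[0,0,0,0,0,0.0003,0],[0,0,0,0,0,0,0]]' | grep -E "pos|ft"; python3 -m jog '[[0,0,0,0,0,0,0]]' | grep -E "pos|ft"
```

```text
position: [0.5856, -0.1381, 0.0611]
ft_force: [0.2, 0.0, -0.6]
position: [0.5856, -0.1381, 0.0611]
ft_force: [-0.1, -0.3, -0.6]
```

```bash
for i in 1; do python3 -m jog '[[0,0,0,0,0,0.0004,0],[0,0,0,0,0,0,0]]' | grep -E "pos|ft"; done; python3 -m jog '[[0,0,0,0,0,0,0]]' | grep -E "ft"
```

```text
position: [0.5856, -0.1381, 0.0607]
ft_force: [0.9, 0.2, -0.2]
ft_force: [-0.4, 0.8, -0.3]
```

```bash
python3 -m jog '[[0,0,0,0,0,0.0003,0],[0,0,0,0,0,0,0]]' | grep -E "pos|ft"; python3 -m jog '[[0,0,0,0,0,0,0]]' | grep -E "ft"
```

```text
position: [0.5856, -0.1381, 0.0604]
ft_force: [-0.2, 0.0, -0.9]
ft_force: [0.3, 0.8, -0.1]
```

```bash
python3 -m jog '[[0,0,0,0,0,0.0004,0],[0,0,0,0,0,0,0]]' | grep -E "pos|ft"; python3 -m jog '[[0,0,0,0,0,0,0]]' | grep -E "ft"
```

```text
position: [0.5856, -0.1381, 0.06]
ft_force: [-0.1, 0.6, 1.5]
ft_force: [0.7, -1.0, 0.2]
```

```bash
python3 -m jog '[[0,0,0,0,0,0.0003,0],[0,0,0,0,0,0,0]]' | grep -E "pos|ft"; python3 -m jog '[[0,0,0,0,0,0,0]]' | grep -E "ft"
```

```text
position: [0.5856, -0.1381, 0.0597]
ft_force: [0.1, -0.5, -1.4]
ft_force: [-0.0, 0.4, 0.3]
```

```bash
python3 -m jog '[[0,0,0,0,0,0.0004,0],[0,0,0,0,0,0,0]]' | grep -E "pos|ft"; python3 -m jog '[[0,0,0,0,0,0,0]]' | grep -E "ft"
```

```text
position: [0.5856, -0.1381, 0.0593]
ft_force: [-0.6, -0.5, 0.8]
ft_force: [-0.0, -0.6, 0.6]
```

```bash
python3 - <<'E'
from h import *
W=grab("side"); x,y=proj(W,[[.5856,-.1381,.061]])[0].astype(int); print(x,y)
c=cv2.resize(W["pixels"][y-60:y+60,x-80:x+80],(800,600),interpolation=cv2.INTER_CUBIC); cv2.imwrite("pics/s2.png",c[:,:,::-1])
E
```

```text
392 349
```

View pics/s2.png

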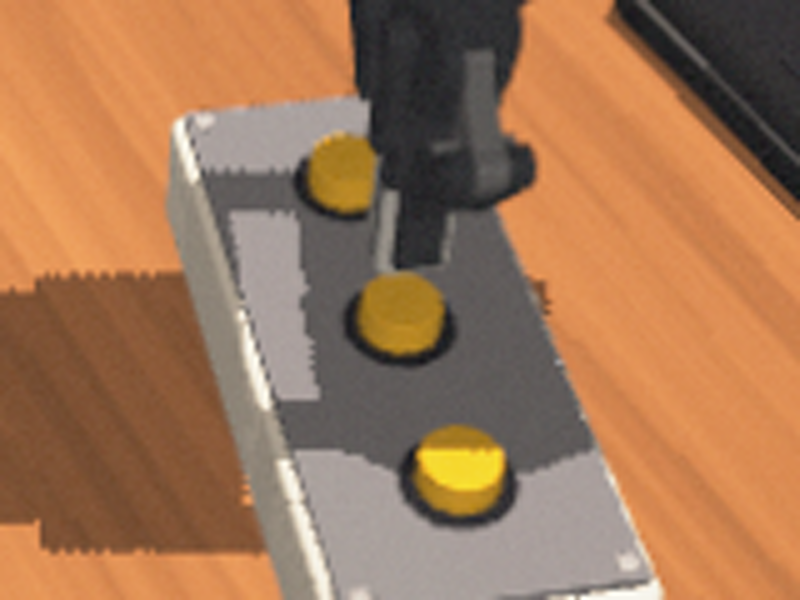

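The crop shows the shut fingertips at crop (410,268), just behind or above the middle key top (400,290), and not touching it. I'll check from the other two views.

```bash
python3 - <<'E'
from h import *
W=grab("scene"); x,y=proj(W,[[.5856,-.1381,.0595]])[0].astype(int); print(x,y)
c=cv2.resize(W["pixels"][y-50:y+50,x-40:x+40],(400,500),interpolation=cv2.INTER_CUBIC)
V=grab("wrist"); x,y=proj(V,[[.5856,-.1381,.0595]])[0].astype(int); print(x,y)
p=V["pixels"][max(0,min(y-100,230)):,:][:250,max(0,x-100):x+100]; p=cv2.resize(p,(400,500))
cv2.imwrite("pics/sw.png",np.hstack([c,p])[:,:,::-1])
for n in ("scene","side","wrist"):
    I=grab(n); R=cv2.Rodrigues(np.array(I["rvec"],float))[0]; print(n,(-R.T@np.array(I["tvec"],float).ravel()).round(3))
E
```

```text
279 164
316 286
scene [0.942 0.659 0.929]
side [ 0.193 -0.674  0.719]
wrist [ 0.515 -0.118  0.224]
```

View pics/sw.png

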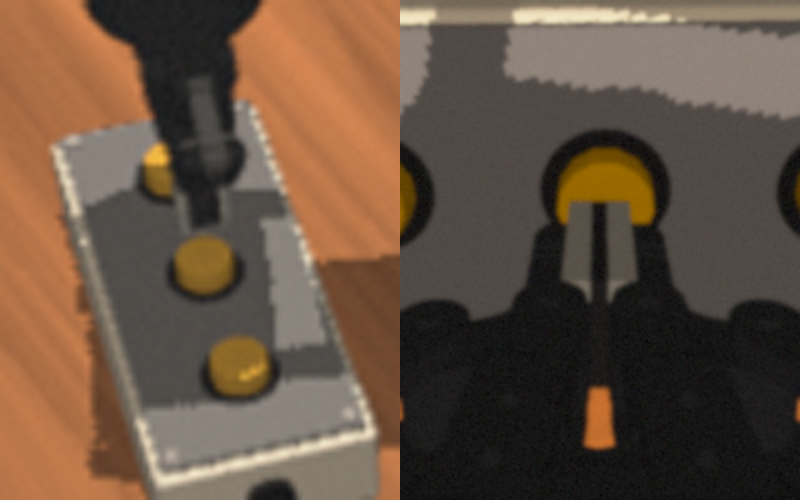

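Both opposing views show a gap under the tips: scene crop tip (205,228) over key centre (205,255). So the real tips sit higher than the TCP reading. I'll triangulate the tip.

```bash
python3 - <<'E'
from h import *
A=grab("scene");B=grab("side")
print(tri(A,[280,159.6],B,[394,342.6]))
# key tops triangulated, as a check: centre of key2 top ellipse
print(tri(A,[279-40+205/5,164-50+253/5],B,[392-80+401/5,349-60+293/5]))
print(observe()["position"])
E
```

```text
(array([ 0.58555577, -0.13767231,  0.07546724]), np.float64(0.003897524350751093))
(array([ 0.58661824, -0.13540536,  0.0621388 ]), np.float64(0.0013358564972767812))
[ 0.58562885 -0.13809099  0.05934461]
```

```bash
cat > ok.py <<'E'
import sys
from rig import observe
s=observe(); f=s["ft_force"][2]; print(round(s["time_s"],2),"z",round(s["position"][2],4),"fz",round(f,2)); sys.exit(f>float(sys.argv[1]))
E
python3 -m jog '[[0,0,0,0,0,0.0005,0],[0,0,0,0,0,0,0]]' >/dev/null && python3 ok.py 2.5 && python3 -m jog '[[0,0,0,0,0,0.0005,0],[0,0,0,0,0,0,0]]' >/dev/null && python3 ok.py 2.5 && python3 -m jog '[[0,0,0,0,0,0.0005,0],[0,0,0,0,0,0,0]]' >/dev/null && python3 ok.py 2.5 && python3 -m jog '[[0,0,0,0,0,0.0005,0],[0,0,0,0,0,0,0]]' >/dev/null && python3 ok.py 2.5 && python3 -m jog '[[0,0,0,0,0,0.0005,0],[0,0,0,0,0,0,0]]' >/dev/null && python3 ok.py 2.5 && python3 -m jog '[[0,0,0,0,0,0.0005,0],[0,0,0,0,0,0,0]]' >/dev/null && python3 ok.py 2.5
```

```text
7.92 z 0.0587 fz -0.07False
```

```bash
sed -i 's/sys.exit(f>/sys.exit(int(f>/; s/\[1\]))$/[1])))/' ok.py
python3 -m jog '[[0,0,0,0,0,0.0005,0],[0,0,0,0,0,0,0]]' >/dev/null && python3 ok.py 2.5 && python3 -m jog '[[0,0,0,0,0,0.0005,0],[0,0,0,0,0,0,0]]' >/dev/null && python3 ok.py 2.5 && python3 -m jog '[[0,0,0,0,0,0.0005,0],[0,0,0,0,0,0,0]]' >/dev/null && python3 ok.py 2.5 && python3 -m jog '[[0,0,0,0,0,0.0005,0],[0,0,0,0,0,0,0]]' >/dev/null && python3 ok.py 2.5 && python3 -m jog '[[0,0,0,0,0,0.0005,0],[0,0,0,0,0,0,0]]' >/dev/null && python3 ok.py 2.5 && python3 -m jog '[[0,0,0,0,0,0.0005,0],[0,0,0,0,0,0,0]]' >/dev/null && python3 ok.py 2.5
```

```text
8.18 z 0.0583 fz -0.39
8.43 z 0.0578 fz -0.3
8.68 z 0.0573 fz 0.14
8.93 z 0.0568 fz -0.06
9.18 z 0.0563 fz 0.15
9.43 z 0.0558 fz -0.25
```

```bash

python3 -m jog '[[0,0,0,0,0,0.0005,0],[0,0,0,0,0,0,0]]' >/dev/null && python3 ok.py 2.5 && python3 -m jog '[[0,0,0,0,0,0.0005,0],[0,0,0,0,0,0,0]]' >/dev/null && python3 ok.py 2.5 && python3 -m jog '[[0,0,0,0,0,0.0005,0],[0,0,0,0,0,0,0]]' >/dev/null && python3 ok.py 2.5 && python3 -m jog '[[0,0,0,0,0,0.0005,0],[0,0,0,0,0,0,0]]' >/dev/null && python3 ok.py 2.5 && python3 -m jog '[[0,0,0,0,0,0.0005,0],[0,0,0,0,0,0,0]]' >/dev/null && python3 ok.py 2.5 && python3 -m jog '[[0,0,0,0,0,0.0005,0],[0,0,0,0,0,0,0]]' >/dev/null && python3 ok.py 2.5
```

```text
9.68 z 0.0553 fz -0.2
9.93 z 0.0548 fz -0.43
10.18 z 0.0543 fz 1.55
10.43 z 0.0538 fz 0.18
10.68 z 0.0533 fz 0.05
10.93 z 0.0528 fz -0.41
```

```bash
python3 - <<'E'
from h import *
A=grab("scene");B=grab("side")
def cr(W):
    x,y=proj(W,[[.5856,-.1381,.06]])[0].astype(int);print(x,y)
    return cv2.resize(W["pixels"][y-30:y+30,x-20:x+20],(400,600),interpolation=cv2.INTER_CUBIC)
cv2.imwrite("pics/t3.png",np.hstack([cr(A),cr(B)])[:,:,::-1])
E
```

```text
279 164
391 349
```

View pics/t3.png

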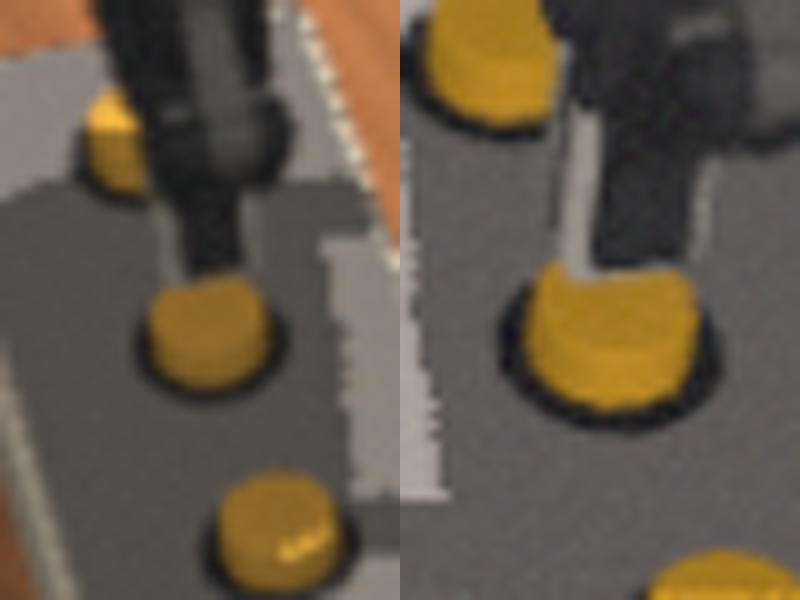

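The tips are still about 7 mm above the key (scene crop tip row 280, key top centre row 310). I'll keep descending with the guard on.

```bash

python3 -m jog '[[0,0,0,0,0,0.0005,0],[0,0,0,0,0,0.0005,0]]' >/dev/null && python3 ok.py 2.5 && python3 -m jog '[[0,0,0,0,0,0.0005,0],[0,0,0,0,0,0.0005,0]]' >/dev/null && python3 ok.py 2.5 && python3 -m jog '[[0,0,0,0,0,0.0005,0],[0,0,0,0,0,0.0005,0]]' >/dev/null && python3 ok.py 2.5 && python3 -m jog '[[0,0,0,0,0,0.0005,0]]' >/dev/null && python3 ok.py 2.5 && python3 -m jog '[[0,0,0,0,0,0.0005,0]]' >/dev/null && python3 ok.py 2.5 && python3 -m jog '[[0,0,0,0,0,0.0005,0]]' >/dev/null && python3 ok.py 2.5 && python3 -m jog '[[0,0,0,0,0,0.0005,0]]' >/dev/null && python3 ok.py 2.5 && python3 -m jog '[[0,0,0,0,0,0.0005,0]]' >/dev/null && python3 ok.py 2.5 && python3 -m jog '[[0,0,0,0,0,0.0005,0]]' >/dev/null && python3 ok.py 2.5
```

```text
11.28 z 0.0518 fz -0.95
11.53 z 0.0508 fz 0.5
11.78 z 0.0498 fz 0.01
11.9 z 0.0493 fz -0.42
12.03 z 0.0488 fz 0.8
12.15 z 0.0483 fz 0.32
12.28 z 0.0478 fz -0.09
12.4 z 0.0473 fz -0.21
12.53 z 0.0468 fz -0.69
```

```bash

python3 -m jog '[[0,0,0,0,0,0.0005,0]]' >/dev/null && python3 ok.py 2.5 && python3 -m jog '[[0,0,0,0,0,0.0005,0]]' >/dev/null && python3 ok.py 2.5 && python3 -m jog '[[0,0,0,0,0,0.0005,0]]' >/dev/null && python3 ok.py 2.5 && python3 -m jog '[[0,0,0,0,0,0.0005,0]]' >/dev/null && python3 ok.py 2.5 && python3 -m jog '[[0,0,0,0,0,0.0005,0]]' >/dev/null && python3 ok.py 2.5 && python3 -m jog '[[0,0,0,0,0,0.0005,0]]' >/dev/null && python3 ok.py 2.5 && python3 -m jog '[[0,0,0,0,0,0.0005,0]]' >/dev/null && python3 ok.py 2.5 && python3 -m jog '[[0,0,0,0,0,0.0005,0]]' >/dev/null && python3 ok.py 2.5 && python3 -m jog '[[0,0,0,0,0,0.0005,0]]' >/dev/null && python3 ok.py 2.5
```

```text
12.65 z 0.0463 fz 0.33
12.78 z 0.0458 fz -0.71
12.9 z 0.0453 fz -0.93
13.03 z 0.0448 fz -0.61
13.15 z 0.0443 fz 0.97
13.28 z 0.0438 fz 0.23
13.4 z 0.0433 fz 0.49
13.53 z 0.0428 fz 0.24
13.65 z 0.0423 fz 0.08
```

```bash
python3 - <<'E'
from h import *
for n in ("scene","side"):
    W=grab(n)
    for c,s in blobs(W,*YEL2,20): print(n,c.round(1),s.tolist())
    x,y=proj(W,[[.5856,-.1381,.06]])[0].astype(int)
    if n=="scene": a=W["pixels"][y-30:y+30,x-20:x+20]
    else: a=np.hstack([a,W["pixels"][y-30:y+30,x-20:x+20]])
cv2.imwrite("pics/t4.png",cv2.resize(a,(800,600),interpolation=cv2.INTER_CUBIC)[:,:,::-1])
s=observe(); print(s["joint_efforts"],s["wrist_torque"],s["q"])
E
```

```text
side [379.2 323.4] [374, 317, 11, 14, 100]
side [391.8 355. ] [384, 352, 16, 8, 75]
side [403.8 382.6] [396, 375, 17, 16, 202]
[-3.73289940e-04 -5.31380367e+01 -1.87538105e+01 -2.52876453e-04
 -9.56204982e-03  6.33109991e-07] [ 0.02103328  0.02037932 -0.00988643] [-2.45319667e+01  3.60978046e+01  7.90742220e+01  2.86365453e-04
  6.48344182e+01 -9.85001270e+01]
```

View pics/t4.png

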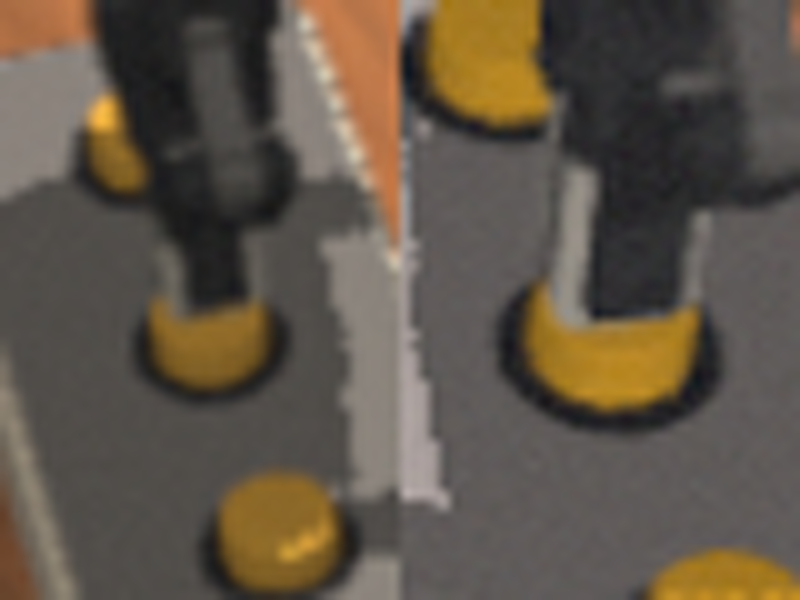

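```bash
python3 - <<'E'
from h import *
s=observe(); R=np.array(s["tool_rot"]);p=np.array(s["position"]);print(p)
for n in ("scene","side"):
    W=grab(n); x,y=proj(W,[[.5856,-.1381,.06]])[0].astype(int)
    for h in (.062,.066,.070):
        for w in (.006,.010):
            P=[ [p[0],p[1],h]+R@np.array([a*.011,b*w,0]) for a in(-1,1) for b in(-1,1)]
            u=(proj(W,P)-[x-20,y-30])*10; print(n,h,w,u.round(0).tolist())
E
```

```text
[ 0.58560521 -0.13810972  0.04225652]
scene 0.062 0.006 [[152.0, 289.0], [163.0, 326.0], [247.0, 269.0], [259.0, 306.0]]
scene 0.062 0.01 [[148.0, 277.0], [167.0, 338.0], [243.0, 257.0], [263.0, 318.0]]
scene 0.066 0.006 [[150.0, 277.0], [162.0, 313.0], [245.0, 257.0], [257.0, 293.0]]
scene 0.066 0.01 [[146.0, 265.0], [166.0, 325.0], [241.0, 245.0], [261.0, 305.0]]
scene 0.07 0.006 [[149.0, 264.0], [160.0, 300.0], [244.0, 244.0], [256.0, 280.0]]
scene 0.07 0.01 [[145.0, 252.0], [164.0, 313.0], [240.0, 232.0], [260.0, 292.0]]
side 0.062 0.006 [[290.0, 320.0], [269.0, 265.0], [152.0, 335.0], [133.0, 280.0]]
side 0.062 0.01 [[297.0, 339.0], [262.0, 247.0], [159.0, 354.0], [127.0, 262.0]]
side 0.066 0.006 [[292.0, 302.0], [272.0, 247.0], [154.0, 317.0], [135.0, 262.0]]
side 0.066 0.01 [[299.0, 320.0], [265.0, 229.0], [161.0, 335.0], [129.0, 243.0]]
side 0.07 0.006 [[295.0, 283.0], [274.0, 229.0], [157.0, 298.0], [137.0, 243.0]]
side 0.07 0.01 [[302.0, 302.0], [267.0, 211.0], [163.0, 317.0], [131.0, 225.0]]
```

The tip outline in both views fits a true tip height of about 0.065, so the readout is low by about 22 mm. Contact is due soon, so I continue with the guard on.

```bash

python3 -m jog '[[0,0,0,0,0,0.0005,0]]' >/dev/null && python3 ok.py 2 && python3 -m jog '[[0,0,0,0,0,0.0005,0]]' >/dev/null && python3 ok.py 2 && python3 -m jog '[[0,0,0,0,0,0.0005,0]]' >/dev/null && python3 ok.py 2 && python3 -m jog '[[0,0,0,0,0,0.0005,0]]' >/dev/null && python3 ok.py 2 && python3 -m jog '[[0,0,0,0,0,0.0005,0]]' >/dev/null && python3 ok.py 2 && python3 -m jog '[[0,0,0,0,0,0.0005,0]]' >/dev/null && python3 ok.py 2 && python3 -m jog '[[0,0,0,0,0,0.0005,0]]' >/dev/null && python3 ok.py 2 && python3 -m jog '[[0,0,0,0,0,0.0005,0]]' >/dev/null && python3 ok.py 2 
```

```text
13.97 z 0.0418 fz -0.8
14.1 z 0.0413 fz 0.15
14.22 z 0.0408 fz -0.3
14.35 z 0.0403 fz 0.56
14.47 z 0.0398 fz 0.51
14.6 z 0.0394 fz 3.56
```

```bash
python3 -m jog '[[0,0,0,0,0,0,0]]' >/dev/null; python3 ok.py 2;python3 -m jog '[[0,0,0,0,0,0,0]]' >/dev/null; python3 ok.py 2; python3 -m jog '[[0,0,0,0,0,0.0003,0]]' >/dev/null; python3 ok.py 2;python3 -m jog '[[0,0,0,0,0,0,0]]' >/dev/null; python3 ok.py 2
```

```text
14.72 z 0.0395 fz 1.84
14.85 z 0.0395 fz 2.25
14.97 z 0.0392 fz 3.81
15.1 z 0.0391 fz 2.3
```

```bash
python3 -m jog '[[0,0,0,0,0,0.0004,0],[0,0,0,0,0,0,0]]' >/dev/null && python3 ok.py 6 && python3 -m jog '[[0,0,0,0,0,0.0004,0],[0,0,0,0,0,0,0]]' >/dev/null && python3 ok.py 7 && python3 -m jog '[[0,0,0,0,0,0.0004,0],[0,0,0,0,0,0,0]]' >/dev/null && python3 ok.py 8 && python3 -m jog '[[0,0,0,0,0,0.0005,0]]' >/dev/null && python3 ok.py 8 && python3 -m jog '[[0,0,0,0,0,0.0005,0]]' >/dev/null && python3 ok.py 8 && python3 -m jog '[[0,0,0,0,0,0.0005,0]]' >/dev/null && python3 ok.py 8 && python3 -m jog '[[0,0,0,0,0,0.0005,0]]' >/dev/null && python3 ok.py 8 && python3 -m jog '[[0,0,0,0,0,0.0005,0]]' >/dev/null && python3 ok.py 8
```

```text
15.35 z 0.0387 fz 3.63
15.6 z 0.0383 fz 5.38
15.85 z 0.0379 fz 5.07
15.97 z 0.0374 fz 5.21
16.1 z 0.0369 fz 4.97
16.23 z 0.0362 fz 4.47
16.35 z 0.0356 fz 1.46
16.48 z 0.0349 fz -0.14
```

```bash
python3 -m jog '[[0,0,0,0,0,0.0005,0]]' >/dev/null && python3 ok.py 4 && python3 -m jog '[[0,0,0,0,0,0.0005,0]]' >/dev/null && python3 ok.py 4; python3 -m jog '[[0,0,0,0,0,-0.014,0],[0,0,0,0.0003,0.0325,0,0],[0,0,0,0.0003,0.032,0,0],[0,0,0,0,0,0.003,0],[0,0,0,0,0,0.002,0],[0,0,0,0,0,0,0],[0,0,0,0,0,0,0]]'
python3 - <<'E'
from h import *
for n in ("side",):
    W=grab(n)
    for c,s in blobs(W,*YEL2,20): print(n,c.round(1),s.tolist())
E
```

```text
16.6 z 0.0345 fz -0.13
16.73 z 0.0341 fz -0.17
time_s: 17.6
position: [0.6028, -0.0766, 0.0434]
tool_rot: [[-0.961, 0.277, 0.0], [0.277, 0.961, -0.0], [-0.0, -0.0, -1.0]]
ft_force: [-0.5, 0.1, 0.2]
grip_width: 0.0002
gripper_force: 0.0
side [381.4 326.4] [374, 323, 15, 7, 70]
side [391.6 353.2] [384, 347, 16, 12, 127]
side [403.5 382.4] [396, 375, 17, 16, 214]
```

Key 2 clicked: the force fell to zero, and its blob is now shorter from the side (12 rows against 16). Next is the +y key.

```bash

python3 -m jog '[[0,0,0,0,0,0.001,0]]' >/dev/null && python3 ok.py 2 && python3 -m jog '[[0,0,0,0,0,0.001,0]]' >/dev/null && python3 ok.py 2 && python3 -m jog '[[0,0,0,0,0,0.0005,0],[0,0,0,0,0,0,0]]' >/dev/null && python3 ok.py 2 && python3 -m jog '[[0,0,0,0,0,0.0004,0],[0,0,0,0,0,0,0]]' >/dev/null && python3 ok.py 2 && python3 -m jog '[[0,0,0,0,0,0.0004,0],[0,0,0,0,0,0,0]]' >/dev/null && python3 ok.py 2 && python3 -m jog '[[0,0,0,0,0,0.0004,0],[0,0,0,0,0,0,0]]' >/dev/null && python3 ok.py 2 && python3 -m jog '[[0,0,0,0,0,0.0004,0],[0,0,0,0,0,0,0]]' >/dev/null && python3 ok.py 2; python3 -m jog '[[0,0,0,0,0,0,0]]' >/dev/null; python3 ok.py 2
```

```text
17.77 z 0.0424 fz 0.24
17.9 z 0.0413 fz 0.48
18.15 z 0.0408 fz 0.26
18.4 z 0.0404 fz -0.56
18.65 z 0.0401 fz -0.42
18.9 z 0.0398 fz 2.71
19.02 z 0.0398 fz 3.25
```

```bash
python3 -m jog '[[0,0,0,0,0,0.0002,0],[0,0,0,0,0,0,0]]' >/dev/null; python3 ok.py 2;python3 -m jog '[[0,0,0,0,0,0,0]]' >/dev/null; python3 ok.py 5 &&  python3 -m jog '[[0,0,0,0,0,0.0002,0],[0,0,0,0,0,0,0]]' >/dev/null; python3 ok.py 2;python3 -m jog '[[0,0,0,0,0,0,0]]' >/dev/null; python3 ok.py 2
```

```text
19.27 z 0.0397 fz 3.98
19.4 z 0.0397 fz 5.29
19.4 z 0.0397 fz 5.29
19.52 z 0.0397 fz 5.14
```

```bash
python3 -m jog '[[0,0,0,0,0,0.0002,0],[0,0,0,0,0,0,0]]' >/dev/null; python3 ok.py 2;python3 -m jog '[[0,0,0,0,0,0,0]]' >/dev/null; python3 ok.py 2
```

```text
19.77 z 0.0396 fz 6.07
19.9 z 0.0396 fz 6.01
```

6 N in about 0.5 mm means this key is stiff. I'll leave it and test the third key.

```bash
python3 -m jog '[[0,0,0,0,0,-0.012,0],[0,0,0,-0.0004,-0.032,0,0],[0,0,0,-0.0003,-0.032,0,0],[0,0,0,-0.0003,-0.032,0,0],[0,0,0,-0.0003,-0.032,0,0],[0,0,0,0,0,0.005,0],[0,0,0,0,0,0.003,0],[0,0,0,0,0,0,0],[0,0,0,0,0,0,0]]' | grep pos
python3 ok.py 2 && python3 -m jog '[[0,0,0,0,0,0.001,0]]' >/dev/null && python3 ok.py 2 && python3 -m jog '[[0,0,0,0,0,0.001,0]]' >/dev/null && python3 ok.py 2 && python3 -m jog '[[0,0,0,0,0,0.001,0],[0,0,0,0,0,0,0]]' >/dev/null && python3 ok.py 2
```

```text
position: [0.569, -0.1986, 0.0433]
21.02 z 0.0433 fz -0.77
21.15 z 0.0424 fz -0.07
21.27 z 0.0412 fz -0.6
21.52 z 0.0401 fz 0.11
```

```bash
python3 -m jog '[[0,0,0,0,0,0.0004,0],[0,0,0,0,0,0,0]]' >/dev/null && python3 ok.py 5 && python3 -m jog '[[0,0,0,0,0,0.0004,0],[0,0,0,0,0,0,0]]' >/dev/null && python3 ok.py 5 && python3 -m jog '[[0,0,0,0,0,0.0004,0],[0,0,0,0,0,0,0]]' >/dev/null && python3 ok.py 6.5 && python3 -m jog '[[0,0,0,0,0,0.0004,0],[0,0,0,0,0,0,0]]' >/dev/null && python3 ok.py 7 && python3 -m jog '[[0,0,0,0,0,0.0005,0],[0,0,0,0,0,0,0]]' >/dev/null && python3 ok.py 8 && python3 -m jog '[[0,0,0,0,0,0.0005,0]]' >/dev/null && python3 ok.py 8 && python3 -m jog '[[0,0,0,0,0,0.0005,0]]' >/dev/null && python3 ok.py 8 && python3 -m jog '[[0,0,0,0,0,0.0005,0]]' >/dev/null && python3 ok.py 8 && python3 -m jog '[[0,0,0,0,0,0.0005,0]]' >/dev/null && python3 ok.py 8 && python3 -m jog '[[0,0,0,0,0,0.0005,0]]' >/dev/null && python3 ok.py 8 && python3 -m jog '[[0,0,0,0,0,0.0005,0]]' >/dev/null && python3 ok.py 8 && python3 -m jog '[[0,0,0,0,0,0.0005,0]]' >/dev/null && python3 ok.py 8
```

```text
21.77 z 0.0399 fz -0.1
22.02 z 0.0396 fz 1.26
22.27 z 0.0392 fz 3.52
22.52 z 0.0388 fz 4.9
22.77 z 0.0383 fz 5.37
22.9 z 0.038 fz 6.52
23.02 z 0.0374 fz 6.38
23.15 z 0.0369 fz 5.93
23.27 z 0.0363 fz 3.56
23.4 z 0.0355 fz 0.24
23.52 z 0.0347 fz -0.06
23.65 z 0.0342 fz 0.0
```

The third key clicked too. Now to the cap: rise, cross over and open to 60 %.

```bash
python3 -m jog '[[0,0,0,0,0,-0.05,0],[0,0,0,0,0,-0.05,0],[0,0,0,0.022,0.0512,0,60],[0,0,0,0.022,0.0512,0,60],[0,0,0,0.022,0.0512,0,60],[0,0,0,0.022,0.0512,0,60],[0,0,0,0.022,0.0512,0,60],[0,0,0,0.022,0.0512,0,60],[0,0,0,0.022,0.0512,0,60],[0,0,0,0.022,0.0512,0,60]]' >/dev/null
python3 -m jog '[[0,0,0,0,0,0.03,60],[0,0,0,0,0,0,60],[0,0,0,0,0,0,60]]' | grep -E "pos|grip_w|time"
python3 - <<'E'
from h import *
A=grab("scene");B=grab("side"); W=grab("wrist"); s=observe(); R=np.array(s["tool_rot"]);p=np.array(s["position"])
for n,I in (("scene",A),("side",B)):
    for c,st in blobs(I,*YEL2,20): print(n,c.round(1),st.tolist())
    for c,st in blobs(I,*RED): print(n,c.round(1),st.tolist(),onplane(I,c,.015).round(4)[0])
hsv=cv2.cvtColor(W["pixels"],cv2.COLOR_RGB2HSV)
for c,st in blobs(W,*RED):
    P=onplane(W,c,.025)[0]; print("wrist",c.round(1),st.tolist(),P.round(4),"tool",(R.T@(P-p)).round(4))
print(p, R.T@(np.array([.5133,.2433,.015])-p)); save(W,"w2.png")
E
```

```text
time_s: 25.28
position: [0.5132, 0.2425, 0.1054]
grip_width: 0.0508
scene [404.5 281.1] [395, 270, 20, 23, 384] [0.5144 0.2433 0.015 ]
side [381.  323.1] [374, 317, 15, 14, 159]
side [391.5 352.7] [384, 347, 16, 12, 153]
side [403.3 384.1] [395, 378, 17, 13, 172]
side [262.1 252.7] [252, 242, 21, 23, 397] [0.5126 0.2428 0.015 ]
wrist [316.4 239.8] [291, 211, 52, 58, 2343] [0.5118 0.2431 0.025 ] tool [0.0019 0.0001 0.0806]
[0.51337717 0.24244706 0.10557727] [0.00043626 0.00072583 0.09057736]
```

View pics/w2.png

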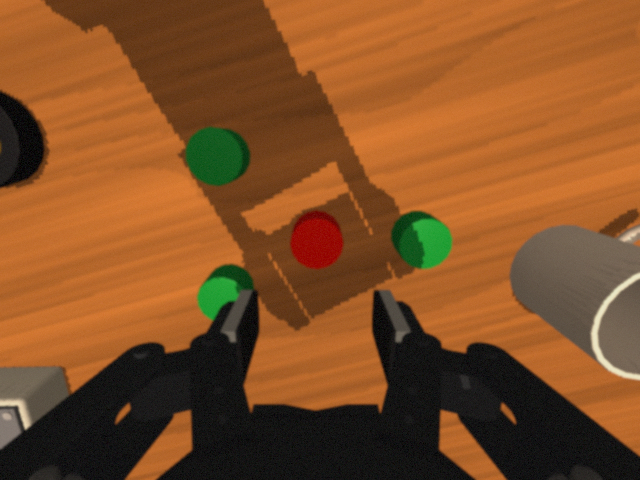

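The wrist view shows the cap at (316,240), centred between the fingers at columns 240 and 390, with the green caps clear. The side view confirms keys 2 and 3 down and the +y key up. Descend and grip.

```bash
python3 -m jog '[[0,0,0,0.001,0.0005,0.04,60],[0,0,0,0,0,0.035,60],[0,0,0,0,0,0.02,60],[0,0,0,0,0,0.01,60],[0,0,0,0,0,0,60]]' | grep -E "pos|ft" && python3 ok.py 3 && python3 -m jog '[[0,0,0,0,0,0.005,60],[0,0,0,0,0,0.005,60],[0,0,0,0,0,0.005,60],[0,0,0,0,0,0,60],[0,0,0,0,0,0,60]]' | grep -E "pos|ft"
python3 - <<'E'
from h import *
A=grab("scene");B=grab("side")
def cr(W):
    x,y=proj(W,[[.513,.243,.02]])[0].astype(int)
    return cv2.resize(W["pixels"][y-30:y+30,x-20:x+20],(400,600),interpolation=cv2.INTER_CUBIC)
cv2.imwrite("pics/g.png",np.hstack([cr(A),cr(B)])[:,:,::-1])
E
```

```text
position: [0.5122, 0.2435, -0.0002]
ft_force: [-0.1, -0.8, 0.7]
26.05 z -0.0002 fz 0.65
position: [0.512, 0.2437, -0.0153]
ft_force: [0.1, 0.2, 0.9]
```

View pics/g.png

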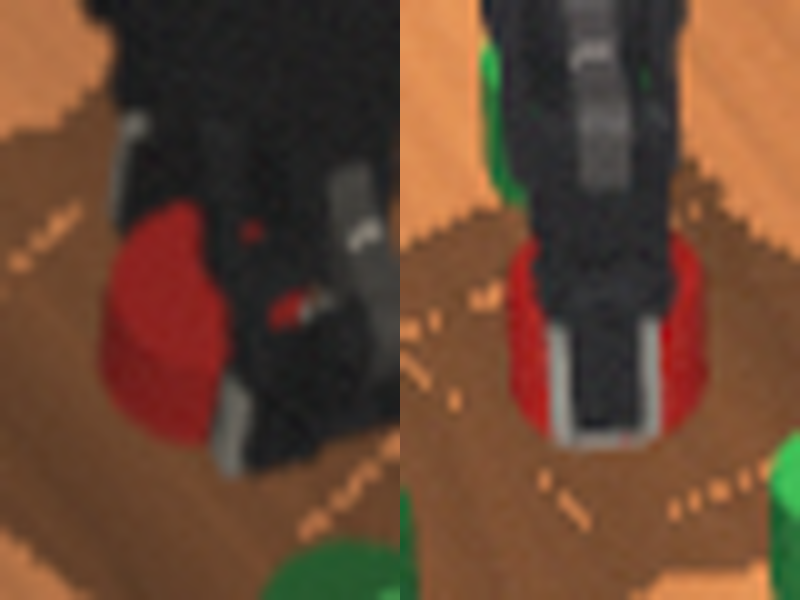

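The pads straddle the cap on both sides: the front finger tip is at (605,440) of the crop, just above the table, and nothing else is touched. Close and lift.

```bash
python3 -m jog '[[0,0,0,0,0,0,20],[0,0,0,0,0,0,20],[0,0,0,0,0,0,20],[0,0,0,0,0,0,20],[0,0,0,0,0,0,20],[0,0,0,0,0,0,20]]' 30 && python3 -m jog '[[0,0,0,0,0,-0.03,20],[0,0,0,0,0,-0.05,20],[0,0,0,0,0,-0.06,20],[0,0,0,0,0,0,20],[0,0,0,0,0,0,20]]'
python3 - <<'E'
from h import *
A=grab("scene");B=grab("side");W=grab("wrist")
for I in (A,B,W):
    for c,st in blobs(I,*RED): print(c.round(1),st.tolist())
    for c,st in blobs(I,*GREEN): print("  g",c.round(1),st.tolist())
E
```

```text
time_s: 27.52
position: [0.512, 0.2437, -0.0151]
tool_rot: [[-0.961, 0.276, 0.0], [0.276, 0.961, 0.0], [-0.0, 0.0, -1.0]]
ft_force: [-1.5, 0.3, 4.8]
grip_width: 0.0388
gripper_force: 30.3
time_s: 28.15
position: [0.5113, 0.2435, 0.1237]
tool_rot: [[-0.961, 0.276, -0.001], [0.276, 0.961, -0.0], [0.001, -0.001, -1.0]]
ft_force: [-0.1, 0.0, -0.6]
grip_width: 0.039
gripper_force: 30.3
[408.3 239.2] [402, 226, 13, 27, 259]
  g [371.5 257.6] [363, 247, 18, 22, 312]
  g [423.1 253.3] [415, 247, 15, 11, 71]
  g [419.6 314.8] [410, 304, 21, 23, 376]
[267.1 194.4] [264, 185, 6, 20, 78]
[250.7 194.5] [249, 186, 5, 19, 63]
  g [259.1 230.6] [250, 221, 19, 20, 311]
  g [288.7 272.7] [279, 262, 20, 23, 399]
  g [232.7 276.5] [223, 266, 21, 23, 399]
[315.2 322.5] [267, 266, 98, 111, 8391]
  g [223.6 158.3] [196, 133, 57, 52, 2269]
  g [414.5 237.4] [388, 213, 54, 50, 2041]
  g [230.1 287.3] [206, 263, 50, 52, 1809]
```

```bash
python3 - <<'E'
from h import *
W=grab("wrist");s=observe(); R=np.array(s["tool_rot"]);p=np.array(s["position"])
hsv=cv2.cvtColor(W["pixels"],cv2.COLOR_RGB2HSV); m=(((hsv[...,0]<=5)|(hsv[...,0]>=172))&(hsv[...,1]>170)&(hsv[...,2]>40)).astype(np.uint8)
m[:250]=0
for r in range(264,380,8):
    c=np.nonzero(m[r,230:400])[0]
    print(r,c.min()+230 if len(c) else None,c.max()+230 if len(c) else None,len(c))
top=p[2]+.0451
for uv in ([316,266],):
    print((R.T@(onplane(W,[uv],top)[0]-p)).round(4))
ys,xs=np.nonzero(m); pts=onplane(W,np.c_[xs,ys],top); q=(pts-p)@R
sel=q[:,0]<-0.004
# far-rim points per column -> circle fit
E=[]
for x in range(272,361,3):
    c=np.nonzero(m[:,x])[0]
    if len(c): E.append((R.T@(onplane(W,[[x,c.min()]],top)[0]-p))[:2])
E=np.array(E); A=np.c_[2*E,np.ones(len(E))]; k=np.linalg.lstsq(A,(E**2).sum(1),rcond=None)[0]
print("fit centre",k[:2].round(4),"r",np.sqrt(k[2]+k[0]**2+k[1]**2).round(4)); 
for off in ([-.0014,0],list(k[:2])):
    print("shift tool",(R.T@(np.array([.6026,-.075,.1])-p)-np.r_[off,0]).round(4))
E
```

```text
264 None None 0
272 294 337 44
280 283 346 64
288 278 352 75
296 276 354 79
304 272 359 88
312 270 361 92
320 268 363 96
328 266 364 99
336 265 364 100
344 267 363 97
352 272 358 87
360 279 352 74
368 288 344 57
376 311 322 12
[ 0.0286 -0.0005 -0.045 ]
fit centre [ 0.0122 -0.0007] r 0.0162
shift tool [-0.1743 -0.2809  0.0232]
shift tool [-0.1879 -0.2802  0.0232]
```

```bash
python3 - <<'E'
from h import *
W=grab("wrist");s=observe(); R=np.array(s["tool_rot"]);p=np.array(s["position"])
f=lambda uv,dz:(R.T@(onplane(W,[uv],p[2]+dz)[0]-p)).round(4)[:2]
print("bottom near",f([315,267],.0151),"top far",f([316,377],.0451),"top sides",f([264,337],.0451),f([365,337],.0451),"side mid",f([264,337],.03))
I=np.array(W["rvec"],float);C=cv2.Rodrigues(I)[0];print("cam tool",R.T@(-C.T@np.array(W["tvec"],float).ravel()-p),"axis",R.T@C[2])
E
```

```text
bottom near [ 0.0168 -0.0009] top far [-0.0202 -0.0004] top sides [-0.0015 -0.0211] [-0.0014  0.0191] side mid [-0.011  -0.0237]
cam tool [ 0.0735668  -0.00074208 -0.16444304] axis [-2.85713122e-01 -4.45083953e-04  9.58315091e-01]
```

```bash
python3 -m jog '[[0,0,0,-0.0291,-0.0467,0,20],[0,0,0,-0.0291,-0.0467,0,20],[0,0,0,-0.0291,-0.0467,0,20],[0,0,0,-0.0291,-0.0467,0,20],[0,0,0,-0.0291,-0.0467,0,20],[0,0,0,-0.029,-0.047,0,20],[0,0,0,0,0,0,20],[0,0,0,0,0,0.035,20],[0,0,0,0,0,0.02,20],[0,0,0,0,0,0,20]]' >/dev/null
python3 - <<'E'
from h import *
s=observe(); R=np.array(s["tool_rot"]);p=np.array(s["position"]); c=p+R@[-.0015,0,0]
print(p,c,"corr",(R.T@(np.array([.6026,-.075,0])-c)).round(4),s["time_s"],s["ft_force"],s["grip_width"])
E
```

```text
[ 0.60109076 -0.07296102  0.06801216] [ 0.60253272 -0.07337418  0.0680061 ] corr [-0.0008 -0.0016  0.068 ] 29.65 [ 0.01802656 -0.12334359 -0.34246397] 0.039162255928607906
```

```bash
python3 -m jog '[[0,0,0,-0.0008,-0.0016,0.01,20],[0,0,0,0,0,0.007,20],[0,0,0,0,0,0,20],[0,0,0,0,0,0,20]]' | grep pos; python3 ok.py 2 && python3 -m jog '[[0,0,0,0,0,0.001,20]]' >/dev/null && python3 ok.py 2.5 && python3 -m jog '[[0,0,0,0,0,0.001,20]]' >/dev/null && python3 ok.py 2.5 && python3 -m jog '[[0,0,0,0,0,0.0005,20]]' >/dev/null && python3 ok.py 2.5 && python3 -m jog '[[0,0,0,0,0,0.0005,20]]' >/dev/null && python3 ok.py 2.5 && python3 -m jog '[[0,0,0,0,0,0.0005,20]]' >/dev/null && python3 ok.py 2.5 && python3 -m jog '[[0,0,0,0,0,0.0005,20]]' >/dev/null && python3 ok.py 2.5 && python3 -m jog '[[0,0,0,0,0,0.0005,20]]' >/dev/null && python3 ok.py 2.5 && python3 -m jog '[[0,0,0,0,0,0.0005,20]]' >/dev/null && python3 ok.py 2.5 && python3 -m jog '[[0,0,0,0,0,0.0005,20]]' >/dev/null && python3 ok.py 2.5 && python3 -m jog '[[0,0,0,0,0,0.0005,20]]' >/dev/null && python3 ok.py 2.5
```

```text
position: [0.6026, -0.0759, 0.053]
30.15 z 0.053 fz 0.32
30.27 z 0.052 fz -1.25
30.4 z 0.0507 fz -0.53
30.52 z 0.0501 fz 0.31
30.65 z 0.0496 fz 0.3
30.77 z 0.0491 fz -0.05
30.9 z 0.0486 fz 0.02
31.02 z 0.0481 fz -0.89
31.15 z 0.0476 fz -0.64
31.27 z 0.0471 fz -0.68
31.4 z 0.0466 fz -0.81
```

```bash
python3 -c "
from h import *
print(observe()['position'])"; python3 -m jog '[[0,0,0,0.0012,0.0008,-0.001,20],[0,0,0,0,0,0,20]]' | grep pos; python3 -m jog '[[0,0,0,0,0,0.001,20]]' >/dev/null && python3 ok.py 2.5 && python3 -m jog '[[0,0,0,0,0,0.0005,20]]' >/dev/null && python3 ok.py 2.5 && python3 -m jog '[[0,0,0,0,0,0.0005,20]]' >/dev/null && python3 ok.py 2.5 && python3 -m jog '[[0,0,0,0,0,0.0005,20]]' >/dev/null && python3 ok.py 2.5 && python3 -m jog '[[0,0,0,0,0,0.0005,20]]' >/dev/null && python3 ok.py 2.5 && python3 -m jog '[[0,0,0,0,0,0.0005,20]]' >/dev/null && python3 ok.py 2.5 && python3 -m jog '[[0,0,0,0,0,0.0005,20]]' >/dev/null && python3 ok.py 2.5 && python3 -m jog '[[0,0,0,0,0,0.0005,20]]' >/dev/null && python3 ok.py 2.5 && python3 -m jog '[[0,0,0,0,0,0.0005,20]]' >/dev/null && python3 ok.py 2.5
```

```text
[ 0.60248689 -0.07585839  0.04661676]
position: [0.6015, -0.0746, 0.0478]
31.77 z 0.0467 fz 0.07
31.9 z 0.046 fz -0.4
32.02 z 0.0456 fz 0.59
32.15 z 0.0451 fz -0.42
32.27 z 0.0446 fz 1.08
32.4 z 0.0441 fz -0.14
32.52 z 0.0436 fz -1.05
32.65 z 0.0431 fz -0.34
32.77 z 0.0426 fz -0.01
```

The rim has passed the key top without contact, so the recess is over the key. Lower on to seating.

```bash
python3 -m jog '[[0,0,0,0,0,0.0005,20]]' >/dev/null && python3 ok.py 2 && python3 -m jog '[[0,0,0,0,0,0.0005,20]]' >/dev/null && python3 ok.py 2 && python3 -m jog '[[0,0,0,0,0,0.0005,20]]' >/dev/null && python3 ok.py 2 && python3 -m jog '[[0,0,0,0,0,0.0003,20],[0,0,0,0,0,0,20]]' >/dev/null && python3 ok.py 2 && python3 -m jog '[[0,0,0,0,0,0.0003,20],[0,0,0,0,0,0,20]]' >/dev/null && python3 ok.py 2 && python3 -m jog '[[0,0,0,0,0,0.0003,20],[0,0,0,0,0,0,20]]' >/dev/null && python3 ok.py 2 && python3 -m jog '[[0,0,0,0,0,0.0003,20],[0,0,0,0,0,0,20]]' >/dev/null && python3 ok.py 2
```

```text
32.9 z 0.0421 fz -0.02
33.02 z 0.0416 fz 0.56
33.15 z 0.0411 fz -0.32
33.4 z 0.0408 fz 0.21
33.65 z 0.0407 fz 1.83
33.9 z 0.0405 fz 4.52
```

Seated as predicted at 0.0407. Ease off, open and retract.

```bash
python3 -m jog '[[0,0,0,0,0,-0.0004,20],[0,0,0,0,0,0,20],[0,0,0,0,0,0,50],[0,0,0,0,0,0,60],[0,0,0,0,0,0,65],[0,0,0,0,0,0,65],[0,0,0,0,0,0,65]]' | grep -E "ft|grip" && python3 -m jog '[[0,0,0,0,0,-0.01,65],[0,0,0,0,0,-0.03,65],[0,0,0,0,0,-0.05,65],[0,0,0,0,0,-0.05,65],[0,0,0,0.05,0,0,65],[0,0,0,0.05,0,0,65],[0,0,0,0,0,0,65],[0,0,0,0,0,0,65]]' | grep -E "pos|ft|time"
python3 - <<'E'
from h import *
A=grab("scene");B=grab("side");W=grab("wrist")
for n,I in (("scene",A),("side",B),("wrist",W)):
    for c,st in blobs(I,*RED): print(n,c.round(1),st.tolist(),"z.071:",onplane(I,c,.071).round(4)[0])
    for c,st in blobs(I,*YEL2,15): print(n," y",c.round(1),st.tolist())
def best(I): return max(blobs(I,*RED),key=lambda x:x[1][4])[0]
print(tri(A,best(A),B,best(B)))
E
```

```text
ft_force: [0.2, 0.2, -0.2]
grip_width: 0.0555
gripper_force: 0.0
time_s: 35.78
position: [0.5062, -0.0474, 0.1815]
ft_force: [-0.4, 0.9, -0.1]
scene [285.9 181.4] [277, 170, 18, 23, 327] z.071: [ 0.6036 -0.0751  0.071 ]
side [381.7 317.1] [370, 303, 25, 30, 605] z.071: [ 0.6022 -0.0759  0.071 ]
side  y [391.5 352.6] [384, 347, 16, 12, 150]
side  y [403.3 384.1] [395, 378, 17, 13, 171]
wrist [315.3 339.5] [294, 312, 44, 55, 1930] z.071: [ 0.6045 -0.0763  0.071 ]
wrist  y [366.4  44.9] [338, 13, 58, 65, 2513]
wrist  y [182.2 329. ] [169, 317, 28, 26, 538]
wrist  y [257.2 329.5] [252, 318, 12, 23, 199]
(array([ 0.60301179, -0.07544579,  0.07033803]), np.float64(0.000824754387500611))
```

The cap centre triangulates to (0.603, -0.075, 0.070), against an expected 0.071 when seated, and keys 2 and 3 are down. Handing in.

```bash
python3 -c "
from rig import job
print(job.close_job())"
```

```text
the job is handed in; nothing more can be done
None
```

The job is handed in after about 36 s: the middle and -y keys clicked and stayed down, the +y key was stiff (6 N in half a millimetre) and was left up, and the red cap is released on it, measured within about 1 mm of centre and at seated height; I don't have the judge's verdict.

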